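Tip the foam boxes, send the stamped one to the rail

ROBOT

A 7-joint arm with a two-finger parallel gripper is mounted at the origin on a cart in front of the work surface, level with it; the furniture and walls round the work are solid. World frame = base frame: x ahead of the robot, y to its left, z up, the work surface at z = 0. Lengths are in m, angles in rad, forces in N, time in s.
With the tool pointing down it reaches from about 0.35 to 0.9 m from the base axis. Payload 8.1 kg.
Tool frame: the origin (TCP) lies on the centre line of the jaws, within the pads' length; the fingertips stand 14 mm ahead of it and the grasp point (between the pads) lies 5 mm behind it (arm.tip_reach is the distance from the TCP to the fingertips, in m); z points along the fingers, y is the direction in which the jaws open and shut (so a half turn about z gives the same grasp; the last joint's range is limited). The gripper opens to 92 mm and grips with 3 to 60 N. Pads are 19 mm wide; open, the fingers measure 130 mm over their backs; the gripper's body (75 mm by 190 mm) begins 47 mm behind the grasp point.
Start: joints at [1.041, 0.434, 0.025, 1.573, -0.012, 1.134, -0.075], TCP at [0.259, -0.569, 0.241] pointing down, gripper open.
Joint ranges: [-2.62, 2.62], [-0.44, 2.09], [-1.27, 1.32], [0.08, 2.57], [-1.32, 4.46], [0.12, 2], [-2.74, 2.74]. Speed limits (rad/s): [2.22, 2.22, 3.01, 3.01, 3.14, 3.14, 3.14].

INTERFACE

Orientations are given as a rotation vector (axis times angle).
In Python, from cell import sensors, vision, arm, nets gives the robot as it stands.
- The arm moves only by the shell command python3 -m handwheel 'ROWS' [FORCE]. ROWS is JSON, a list of rows, each an object of numbers: "tx", "ty", "tz": the shift along the tool's x, y, z in cm; "wx", "wy", "wz": the turn, a rotation vector about the tool's x, y, z in degrees; "claw": the opening, from 0 (shut) to 1 (fully open). A call has 1 to 12 rows; each row is the pose to reach, as a shift and turn from the pose commanded when the call began, along the tool's axes at that moment; what a row does not reach only later rows make up. A row lasts 1/12 s, in which the tool goes at most 41.7 mm and 7.16 degrees, less where a joint would pass 70% of its speed; a pose out of reach is approached as far as the arm can. A call with a gripper value outside its range is refused whole. The fingers move at their own pace and stop on an object; FORCE is the grip in N (left out, the last holds). Time passes only in rows, so rows that repeat a pose let the fingers close. It gives the time, the measured TCP pose, the force and the opening at its end, in the units of the state.
- sensors.observe(): the state, without advancing time (a new reading comes with each control period).
- vision.get_image(name): name is "scene" or "top" or "wrist"; returns (picture, depth): 420x560x3 uint8, blue, green, red; 420x560 float32, m along the optical axis (not along the pixel's ray), 0 where there is no reading.
- vision.camera_model(name): a dict with "K" (3x3 intrinsics, pixels), "xyz" and "attitude" of the camera in the world; the wrist camera has in their place "hand_eye" (4x4, takes a point from camera to tool coordinates, whose origin is the TCP and whose axes are the flange's). Camera axes: x right, y down, z forward; pixel columns grow to the right and rows downward; lengths in m; the calibration is good to about 2 mm. A picture is of the moment at which its call begins: read the wrist's pose just before it. camera_model takes no time and is no camera call.
- arm.sign_off(): hands the job in, once; it reports no verdict.
Trained networks look in the newest picture that a camera, given by its name, has taken for a name from the list of things; names that differ only in an ending like _2 or _b are one class to them, and where a whole thing is asked for, a point or a joint stands for the part that bears it (a point fixed in the world has none). Each returns a list of dicts, best first, with "score" (0 to 1); they miss things now and then, are a little off and sometimes report something else, mostly with a low value. They report only what shows in the picture. A call takes as long as a camera call. They do not tell look-alikes from the thing itself.
- nets.cut_out(label, camera): "region" (420x560 bool, what is visible of it) and "uv" ([column, row] in pixels, amid what is visible of it).
The state is a dict: "clock": time; "joints": joint angles; "dq": joint speeds; "joint_efforts": joint torques, N m; "position": TCP position; "ee_rot": TCP orientation; "force": force on the tool from outside, world axes, zero at the start; "ft_torque": the same for the moment, N m; "width": opening from 0.0 (shut) to 1.0 (fully open).
Only numpy, scipy, OpenCV 4.12 (cv2) and the standard library are available. Lean on these libraries where they do the work, as an engineer would, in place of code of your own. Each camera call takes 0.05 s, during which the arm holds its last target.

TASK

Two white foam boxes stand on end on the worktop; one has a dark ring with a bar across it stamped on the end it stands on. With the fingertips only, never pinching or lifting a box, tip both boxes over, each straight away from you, so that each lies with the end it stood on facing you; only then push the stamped one forward until it lies square against the low metal dispatch rail. Leave the other lying where it fell, well short of the rail, and do not disturb the vial, the beaker and the marker.

Things in the scene. Friction and masses are not known exactly. Their poses are not given: they have to be found in the camera images.
- stamped_box: White foam block standing on end, 65 mm deep (own x), 100 mm wide (own y), 160 mm tall (own z), 120 to 230 g. Stamped on that end: a dark raised ring, 44 mm across, with a bar. Origin: centre of the end it stands on; z up, x away from the robot (turned up to 0.2 rad). Once tipped it lies 65 mm high, 160 mm long, own z away from the robot, own x down.
- stamped_box_middle (a point): The middle of the stamped box, 80 mm from its origin along its own z. Pushed forward high on its near face, the box tips about its far bottom edge, falls by itself past about 22 degrees and slides little.
- stamped_box_top (a point): The centre of the stamped box's other end (its top while it stands, the end farthest from the robot once it lies), 160 mm from its origin along its own z.
- plain_box: White foam block standing on end, 65 mm deep (own x), 100 mm wide (own y), 160 mm tall (own z), 120 to 230 g. No stamp; else like the other box. Origin: centre of the end it stands on; z up, x away from the robot (turned up to 0.2 rad). Once tipped it lies 65 mm high, 160 mm long, own z away from the robot, own x down.
- plain_box_middle (a point): The middle of the plain box, 80 mm from its origin along its own z. Pushed forward high on its near face, the box tips about its far bottom edge, falls by itself past about 22 degrees and slides little.
- plain_box_top (a point): The centre of the plain box's other end, 160 mm from its origin along its own z.
- rail: The dispatch rail: a fixed aluminium angle lying behind the boxes, 540 mm long (its own y, roughly across the robot's view), 28 mm high, 34 mm deep. Origin at worktop height in the middle of its near upright face; that face looks along its own -x, towards the robot.
- vial: A small loose glass vial with a white cap, 27 mm across and 60 mm high, standing between the two boxes. Origin at the centre of its underside. Bystander.
- beaker: A loose clear beaker, 62 mm across and 81 mm high, to the left. Origin at the centre of its underside. Bystander.
- marker: A loose marker pen lying to the left, 138 mm long (its own x), 17 mm thick. Origin under its middle. Bystander.
Things that resemble listed ones, but are neither listed nor needed, are in the scene too. Leave any orange or pink look-alike of the stamped_box alone.

How it is judged:
By the outcome, as a careful person would: the job done as asked, in the order asked, and still so for the second after the job is handed in, with the robot touching nothing.
It also fails if it takes over 58 s, if anything falls off the work surface, if the arm or the gripper's body presses on something with over 40 N, if the wrist force passes 120 N, or if a joint passes its speed limit or range.

## Working session

There is one attempt and no reset: what is moved stays moved. The work goes in short steps, Python scripts to look and compute and a shell command to move; the robot and the scene stay as the last step left them, time stands still between calls to the robot, and variables do not carry over. Pictures are saved under pics/ and viewed, and the job is handed in when it is done.

```bash
ls; mkdir -p pics; python3 - <<'E'
from cell import sensors, vision, arm, nets
import cv2
s=sensors.observe(); print(s)
for n in ["scene","top"]:
    im,d=vision.get_image(n); cv2.imwrite(f"pics/{n}0.png",im); print(n,vision.camera_model(n))
E
```

```text
pics
{'clock': 0.0, 'joints': array([ 1.04143056,  0.43524386,  0.02497236,  1.57407957, -0.0115743 ,
        1.13398645, -0.07509115]), 'dq': array([-0.00052542,  0.00019664,  0.00069183,  0.0024317 ,  0.00019462,
       -0.00046528,  0.00012458]), 'joint_efforts': array([ 7.74530308e-04, -6.67851305e+01,  9.84709673e-01, -3.14457500e+01,
       -6.07560785e-02,  4.28892660e-02,  1.28191700e-04]), 'position': array([ 0.25845114, -0.56853453,  0.23993876]), 'ee_rot': array([-3.06889859e+00, -6.64894552e-01,  7.75030595e-04]), 'force': array([ 0.00053589, -0.04104407,  0.36982024]), 'ft_torque': array([-0.02202507, -0.0253171 ,  0.01551254]), 'width': 0.9998089434020953}
scene {'K': array([[456.56740736,   0.        , 282.89533847],
       [  0.        , 456.56740736, 207.811466  ],
       [  0.        ,   0.        ,   1.        ]]), 'xyz': array([-0.04235977, -0.09190825,  0.98283404]), 'attitude': array([-2.14219816,  1.20954423, -0.45712147])}
top {'K': array([[409.2855126 ,   0.        , 282.59819522],
       [  0.        , 409.2855126 , 204.42015698],
       [  0.        ,   0.        ,   1.        ]]), 'xyz': array([-0.09180765, -0.07967756,  1.10844131]), 'attitude': array([-2.15978902,  1.30737388, -0.47057752])}
```

View pics/scene0.png

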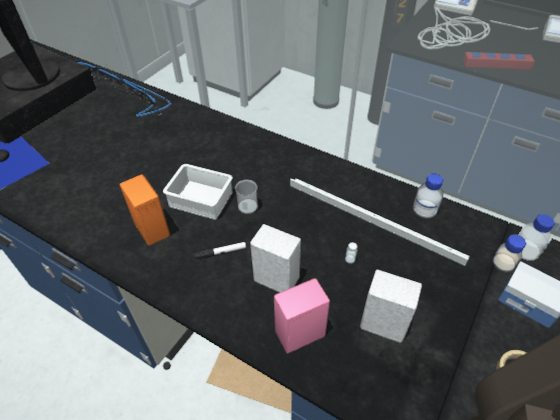

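View pics/top0.png

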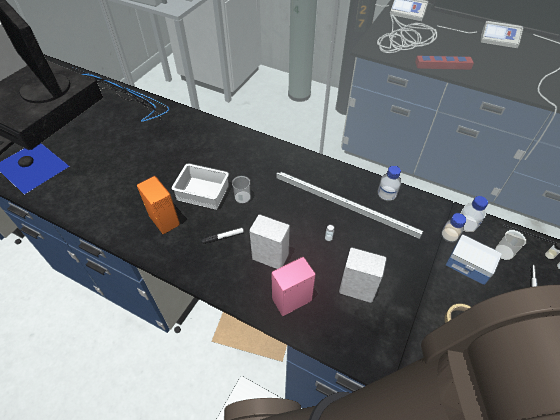

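The scene shows two white boxes standing at (276,258) and (391,305). A pink look-alike stands at (301,315), just on the robot's side of the left one, and an orange one at (146,210). The vial is at (351,252), the rail runs from (292,183) to (465,260), the beaker is at (247,196) and the marker at (220,250). Either white box could be the stamped one, because the stamp is underneath until they are tipped.

```bash
cat > h.py <<'E'
from cell import sensors, vision, arm, nets
import numpy as np, cv2
from scipy.spatial.transform import Rotation as R
def cloud(n):
    im,d=vision.get_image(n); m=vision.camera_model(n); K=m['K']
    v,u=np.mgrid[:420,:560]
    P=np.stack([(u-K[0,2])/K[0,0]*d,(v-K[1,2])/K[1,1]*d,d],-1)
    return im,d,P@R.from_rotvec(m['attitude']).as_matrix().T+m['xyz']
def rect(pts):
    (c,s,a)=cv2.minAreaRect((pts[:,:2]*1000).astype(np.float32)); return np.round(c,1),np.round(s,1),round(a,1)
E
python3 - <<'E'
from h import *
im,d,W=cloud("scene")
np.set_printoptions(precision=4,suppress=True)
seen=[]
for lab in ["stamped_box","vial","beaker","marker","rail"]:
    for o in nets.cut_out(lab,"scene"):
        r=o['region']&(d>0); p=W[r]
        if len(p)<10: continue
        print(lab,round(o['score'],2),np.round(o['uv']),'med',np.median(p,0),'min',np.percentile(p,2,0),'max',np.percentile(p,98,0))
        if lab=="stamped_box" :
            top=p[p[:,2]>np.percentile(p[:,2],98)-.006]; print('   top',rect(top),len(top))
        if lab in("rail","marker"):
            q=p[p[:,2]>(.02 if lab=="rail" else .003)]; print('   ',rect(q))
# pink
hsv=cv2.cvtColor(im,cv2.COLOR_BGR2HSV)
m=(hsv[...,1]>60)&((hsv[...,0]>150))&(d>0); 
x=np.zeros_like(m);x[270:360,260:340]=1;p=W[m&x];t=p[p[:,2]>np.percentile(p[:,2],98)-.006];print('pink',rect(t),np.percentile(p,98,0),np.percentile(p,2,0))
print(sensors.observe()['clock'])
E
```

```text
stamped_box 0.97 [147. 207.] med [0.4399 0.6114 0.1275] min [0.4091 0.5905 0.0089] max [0.4884 0.6922 0.1621]
   top (array([455.2, 645.7]), array([101.9,  63.6]), 66.0) 695
stamped_box 0.89 [300. 314.] med [0.3802 0.128  0.1387] min [0.3409 0.0872 0.0095] max [0.437  0.1829 0.1611]
   top (array([396.1, 137.7]), array([65.4, 98.2]), 57.8) 1248
stamped_box 0.82 [277. 258.] med [0.4694 0.2521 0.128 ] min [0.4613 0.2123 0.006 ] max [0.5271 0.3099 0.1612]
   top (array([477.5, 231.4]), array([181.3, 100.1]), 60.4) 955
beaker 0.89 [246. 195.] med [0.6584 0.4627 0.0502] min [0.6352 0.4376 0.0046] max [0.6934 0.4941 0.0808]
marker 0.59 [220. 253.] med [0.4855 0.4384 0.0138] min [0.4432 0.3915 0.0049] max [0.534  0.4775 0.0203]
    (array([489.2, 435.7]), array([ 15.7, 129. ]), 47.2)
rail 0.76 [385. 222.] med [0.7952 0.1038 0.0117] min [ 0.7837 -0.1247 -0.0013] max [0.8298 0.3834 0.0289]
    (array([794. , 133.4]), array([534.6,  12.6]), 87.9)
pink (array([396.8, 137.3]), array([65.4, 99.9]), 57.8) [0.4493 0.1832 0.161 ] [ 0.341   0.0871 -0.0011]
0.4
```

```bash
python3 - <<'E'
from h import *
np.set_printoptions(precision=4,suppress=True)
for n in ["scene","top"]:
    im,d,W=cloud(n)
    sat=cv2.cvtColor(im,cv2.COLOR_BGR2HSV)[...,1]
    m=(d>0)&(sat<50)&(abs(W[...,2]-.16)<.005)&(W[...,0]>.3)&(W[...,0]<.7)&(abs(W[...,1])<.45)
    k,l,st,c=cv2.connectedComponentsWithStats(m.astype(np.uint8))
    for i in range(1,k):
        if st[i,4]>200:
            print(n,np.round(c[i]),rect(W[l==i]),np.median(W[l==i],0),st[i,4])
    m=(d>0)&(abs(W[...,2]-.03)<.035)&(W[...,0]>.5)&(W[...,0]<.76)&(abs(W[...,1]-.08)<.08)&(W[...,2]>.01)
    m=m&(np.abs(W[...,2])<.07)
    k,l,st,c=cv2.connectedComponentsWithStats(m.astype(np.uint8))
    for i in range(1,k):
        if st[i,4]>30: q=W[l==i];print(' vial?',np.round(c[i]),q.min(0),q.max(0),st[i,4], np.median(q[q[:,2]>.055],0))
    # rail face: fit
    m=(d>0)&(W[...,2]>.022)&(W[...,2]<.032)&(W[...,0]>.74)&(W[...,0]<.87)&(W[...,1]>-.2)&(W[...,1]<.45)&(im[...,1]>90)
    q=W[m]
    ys=np.arange(-.1,.36,.04);e=[]
    for y in ys:
        s=q[abs(q[:,1]-y)<.02]
        e.append(np.percentile(s[:,0],3) if len(s) else np.nan)
    print(np.round(e,4),np.polyfit(ys,e,1))
    f=np.polyfit(q[:,1],q[:,0],1);print(f,q[:,1].min(),q[:,1].max(),len(q))
E
```

```text
scene [275. 241.] (array([496.2, 263.1]), array([ 65.7, 100.3]), 4.9) [0.4948 0.2612 0.1587] 965
scene [395. 288.] (array([518.8, -19.5]), array([67.4, 99.5]), 8.8) [ 0.5177 -0.0205  0.1584] 1229
 vial? [351. 251.] [0.6336 0.1164 0.0101] [0.6612 0.1428 0.064 ] 172 [0.6469 0.1302 0.0584]
[0.7823 0.784  0.7852 0.7879 0.7882 0.7888 0.7908 0.7931 0.7937 0.7952
 0.7978 0.798 ] [0.036  0.7861]
[0.0184 0.7928] -0.19953566846455362 0.4053656328551483 460
top [269. 228.] (array([496.5, 261.9]), array([ 67.9, 100.5]), 4.3) [0.4952 0.2599 0.161 ] 657
top [366. 262.] (array([519.1, -20.5]), array([68.8, 99.6]), 8.7) [ 0.5174 -0.0209  0.1608] 794
 vial? [329. 232.] [0.6343 0.1153 0.0101] [0.6594 0.142  0.0641] 111 [0.6466 0.1286 0.0606]
[0.7832 0.785  0.7872 0.7865 0.7878 0.7902 0.7926 0.7926 0.7942 0.7947
 0.7973 0.7992] [0.0345 0.7867]
[0.0221 0.793 ] -0.19957245346137084 0.4040023584015308 349
```

```bash
cat >> h.py <<'E'
def to(x,y,z,yaw,s=None,start=None):
    s=s or sensors.observe()
    T=R.from_rotvec(s['ee_rot']); p=T.inv().apply(np.array([x,y,z])-s['position'])*100
    yw=np.radians(yaw); G=R.from_matrix(np.array([[np.cos(yw),np.sin(yw),0],[np.sin(yw),-np.cos(yw),0],[0,0,-1]]))
    w=np.degrees((T.inv()*G).as_rotvec())
    print((x,y,z,yaw),'t',np.round(p,2),'w',np.round(w,1),'rows',round(max(np.linalg.norm(p)/4.17,np.linalg.norm(w)/7.16),1))
E
python3 -c "
from h import *
to(.44,-.032,.24,8.7)
to(.44,-.032,.154,8.7)"
```

```text
(0.44, -0.032, 0.24, 8.7) t [ 38.73 -41.38   0.07] w [ 0.   0.  15.7] rows 13.6
(0.44, -0.032, 0.154, 8.7) t [ 38.73 -41.38   8.67] w [ 0.   0.  15.7] rows 13.7
```

```bash
python3 -m handwheel '[{"tx":38.7,"ty":-41.4,"tz":0,"wz":15.7,"claw":0.5},{"tx":38.7,"ty":-41.4,"tz":0,"wz":15.7,"claw":0.5},{"tx":38.7,"ty":-41.4,"tz":0,"wz":15.7,"claw":0.5},{"tx":38.7,"ty":-41.4,"tz":0,"wz":15.7,"claw":0.5},{"tx":38.7,"ty":-41.4,"tz":0,"wz":15.7,"claw":0.5},{"tx":38.7,"ty":-41.4,"tz":0,"wz":15.7,"claw":0.5},{"tx":38.7,"ty":-41.4,"tz":0,"wz":15.7,"claw":0.5},{"tx":38.7,"ty":-41.4,"tz":0,"wz":15.7,"claw":0.5},{"tx":38.7,"ty":-41.4,"tz":0,"wz":15.7,"claw":0.5},{"tx":38.7,"ty":-41.4,"tz":0,"wz":15.7,"claw":0.5},{"tx":38.7,"ty":-41.4,"tz":0,"wz":15.7,"claw":0.5},{"tx":38.7,"ty":-41.4,"tz":0,"wz":15.7,"claw":0.5}]'
python3 -c "
from h import *
to(.44,-.032,.24,8.7)
to(.44,-.032,.154,8.7)"
```

```text
(0.44, -0.032, 0.24, 8.7) t [ 38.73 -41.38   0.07] w [ 0.   0.  15.7] rows 13.6
(0.44, -0.032, 0.154, 8.7) t [ 38.73 -41.38   8.67] w [ 0.   0.  15.7] rows 13.7invalid input
```

```bash
python3 -m handwheel '[{"tx":4,"ty":-4,"tz":0,"wx":0,"wy":0,"wz":6,"claw":0.5}]'; python3 -m handwheel --help
```

```text
clock: 0.58
position: [0.2686, -0.5359, 0.2403]
ee_rot: [3.099, 0.495, -0.005]
force: [-0.2, 0.4, -0.6]
width: 0.963invalid input: not JSON, or not a number
```

```bash
python3 -c "
from h import *
print(sensors.observe()['clock'])
to(.44,-.032,.24,8.7)
to(.44,-.032,.154,8.7)"
```

```text
0.5833
(0.44, -0.032, 0.24, 8.7) t [ 31.98 -42.55  -0.23] w [0.2 0.2 9.4] rows 12.8
(0.44, -0.032, 0.154, 8.7) t [ 32.01 -42.57   8.37] w [0.2 0.2 9.4] rows 12.9
```

```bash
python3 -m handwheel '[{"tx":32,"ty":-42.5,"tz":0,"wx":0,"wy":0,"wz":9.5,"claw":0.5},{"tx":32,"ty":-42.5,"tz":0,"wx":0,"wy":0,"wz":9.5,"claw":0.5},{"tx":32,"ty":-42.5,"tz":0,"wx":0,"wy":0,"wz":9.5,"claw":0.5},{"tx":32,"ty":-42.5,"tz":0,"wx":0,"wy":0,"wz":9.5,"claw":0.5},{"tx":32,"ty":-42.5,"tz":0,"wx":0,"wy":0,"wz":9.5,"claw":0.5},{"tx":32,"ty":-42.5,"tz":0,"wx":0,"wy":0,"wz":9.5,"claw":0.5},{"tx":32,"ty":-42.5,"tz":0,"wx":0,"wy":0,"wz":9.5,"claw":0.5},{"tx":32,"ty":-42.5,"tz":0,"wx":0,"wy":0,"wz":9.5,"claw":0.5},{"tx":32,"ty":-42.5,"tz":0,"wx":0,"wy":0,"wz":9.5,"claw":0.5},{"tx":32,"ty":-42.5,"tz":0,"wx":0,"wy":0,"wz":9.5,"claw":0.5}]'
python3 -c "
from h import *
to(.44,-.032,.24,8.7)
to(.44,-.032,.154,8.7)"
```

```text
clock: 1.42
position: [0.406, -0.133, 0.2411]
ee_rot: [3.131, 0.245, 0.001]
force: [1.1, -0.7, -0.6]
width: 0.499
(0.44, -0.032, 0.24, 8.7) t [ 4.93 -9.44  0.11] w [ 0.  -0.1  0.2] rows 2.6
(0.44, -0.032, 0.154, 8.7) t [ 4.92 -9.45  8.71] w [ 0.  -0.1  0.2] rows 3.3
```

```bash
python3 -m handwheel '[{"tx":0,"ty":0,"tz":0,"wx":0,"wy":0,"wz":0,"claw":0.5},{"tx":0,"ty":0,"tz":0,"wx":0,"wy":0,"wz":0,"claw":0.5},{"tx":0,"ty":0,"tz":0,"wx":0,"wy":0,"wz":0,"claw":0.5}]'
python3 -c "
from h import *
to(.44,-.032,.24,8.7)
to(.44,-.032,.154,8.7)"
```

```text
clock: 1.67
position: [0.4056, -0.1353, 0.2408]
ee_rot: [3.131, 0.246, -0.0]
force: [0.1, -0.8, -1.5]
width: 0.503
(0.44, -0.032, 0.24, 8.7) t [ 5.01 -9.67  0.08] w [0.  0.  0.3] rows 2.6
(0.44, -0.032, 0.154, 8.7) t [ 5.01 -9.67  8.68] w [0.  0.  0.3] rows 3.3
```

```bash
python3 -m handwheel '[{"tx":5,"ty":-9.7,"tz":0,"wx":0,"wy":0,"wz":0.3,"claw":0.5},{"tx":5,"ty":-9.7,"tz":0,"wx":0,"wy":0,"wz":0.3,"claw":0.5},{"tx":5,"ty":-9.7,"tz":0,"wx":0,"wy":0,"wz":0.3,"claw":0.5},{"tx":5,"ty":-9.7,"tz":8.7,"wx":0,"wy":0,"wz":0.3,"claw":0.5},{"tx":5,"ty":-9.7,"tz":8.7,"wx":0,"wy":0,"wz":0.3,"claw":0.5},{"tx":5,"ty":-9.7,"tz":8.7,"wx":0,"wy":0,"wz":0.3,"claw":0.5},{"tx":5,"ty":-9.7,"tz":8.7,"wx":0,"wy":0,"wz":0.3,"claw":0.5}]'
python3 - <<'E'
from h import *
im,d=vision.get_image("scene"); cv2.imwrite("pics/s1.png",im)
to(.44,-.032,.154,8.7)
E
```

```text
clock: 2.25
position: [0.4382, -0.0329, 0.1523]
ee_rot: [-3.133, -0.233, 0.009]
force: [0.3, -0.7, 0.8]
width: 0.503
(0.44, -0.032, 0.154, 8.7) t [ 0.04 -0.06  0.01] w [ 0.   0.1 -0.2] rows 0.0
```

View pics/s1.png

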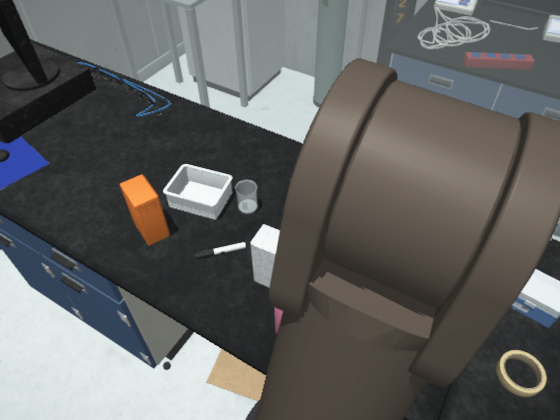

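```bash
python3 -m handwheel '[{"tx":2,"ty":0,"tz":0,"wx":0,"wy":0,"wz":0,"claw":0.5},{"tx":3,"ty":0,"tz":0,"wx":0,"wy":0,"wz":0,"claw":0.5},{"tx":3.7,"ty":0,"tz":0,"wx":0,"wy":0,"wz":0,"claw":0.5},{"tx":4.5,"ty":0,"tz":0,"wx":0,"wy":0,"wz":0,"claw":0.5},{"tx":5.3,"ty":0,"tz":0,"wx":0,"wy":0,"wz":0,"claw":0.5},{"tx":6.1,"ty":0,"tz":0,"wx":0,"wy":0,"wz":0,"claw":0.5},{"tx":6.9,"ty":0,"tz":0,"wx":0,"wy":0,"wz":0,"claw":0.5},{"tx":7.7,"ty":0,"tz":0,"wx":0,"wy":0,"wz":0,"claw":0.5}]'
python3 -m handwheel '[{"tx":0.8,"ty":0,"tz":0,"wx":0,"wy":0,"wz":0,"claw":0.5},{"tx":1.6,"ty":0,"tz":0,"wx":0,"wy":0,"wz":0,"claw":0.5},{"tx":2.4,"ty":0,"tz":0,"wx":0,"wy":0,"wz":0,"claw":0.5},{"tx":3,"ty":0,"tz":0,"wx":0,"wy":0,"wz":0,"claw":0.5},{"tx":3,"ty":0,"tz":0,"wx":0,"wy":0,"wz":0,"claw":0.5},{"tx":3,"ty":0,"tz":0,"wx":0,"wy":0,"wz":0,"claw":0.5},{"tx":3,"ty":0,"tz":0,"wx":0,"wy":0,"wz":0,"claw":0.5},{"tx":3,"ty":0,"tz":0,"wx":0,"wy":0,"wz":0,"claw":0.5}]'
python3 - <<'E'
from h import *
im,d=vision.get_image("wrist"); cv2.imwrite("pics/w2.png",im)
print(sensors.observe()['force'])
E
```

```text
clock: 2.97
position: [0.5169, -0.0196, 0.1538]
ee_rot: [3.133, 0.237, 0.0]
force: [-0.6, 0.1, 0.2]
width: 0.5
clock: 3.63
position: [0.5454, -0.0153, 0.1537]
ee_rot: [3.133, 0.237, -0.001]
force: [-0.3, -0.1, 0.5]
width: 0.501
[-0.15018887 -0.10142894 -0.10691736]
```

View pics/w2.png

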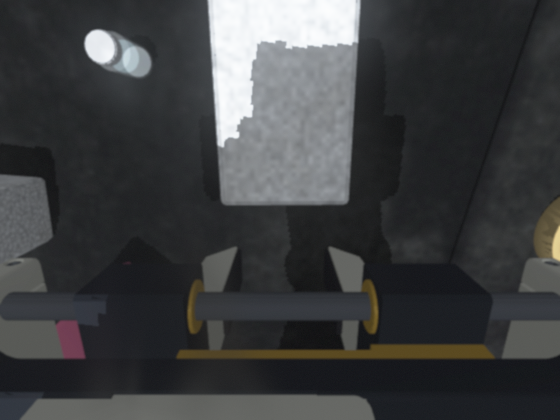

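The near box fell straight: it fills columns 210-360 with its near edge at row 203. The vial at (118,52) is still standing. Next is the left box.

```bash
python3 -c "
from h import *
to(.545,-.015,.24,4.5)
to(.417,.256,.24,4.5)
to(.417,.256,.154,4.5)"
```

```text
(0.545, -0.015, 0.24, 4.5) t [-0.04 -0.03 -8.62] w [0.  0.  4.1] rows 2.1
(0.417, 0.256, 0.24, 4.5) t [ -8.62 -28.75  -8.63] w [0.  0.  4.1] rows 7.5
(0.417, 0.256, 0.154, 4.5) t [ -8.62 -28.75  -0.03] w [0.  0.  4.1] rows 7.2
```

```bash
python3 -m handwheel '[{"tx":0,"ty":0,"tz":-8.6,"wx":0,"wy":0,"wz":4,"claw":0.5},{"tx":0,"ty":0,"tz":-8.6,"wx":0,"wy":0,"wz":4,"claw":0.5},{"tx":-8.6,"ty":-28.7,"tz":-8.6,"wx":0,"wy":0,"wz":4,"claw":0.5},{"tx":-8.6,"ty":-28.7,"tz":-8.6,"wx":0,"wy":0,"wz":4,"claw":0.5},{"tx":-8.6,"ty":-28.7,"tz":-8.6,"wx":0,"wy":0,"wz":4,"claw":0.5},{"tx":-8.6,"ty":-28.7,"tz":-8.6,"wx":0,"wy":0,"wz":4,"claw":0.5},{"tx":-8.6,"ty":-28.7,"tz":-8.6,"wx":0,"wy":0,"wz":4,"claw":0.5},{"tx":-8.6,"ty":-28.7,"tz":-8.6,"wx":0,"wy":0,"wz":4,"claw":0.5},{"tx":-8.6,"ty":-28.7,"tz":-8.6,"wx":0,"wy":0,"wz":4,"claw":0.5},{"tx":-8.6,"ty":-28.7,"tz":-8.6,"wx":0,"wy":0,"wz":4,"claw":0.5},{"tx":-8.6,"ty":-28.7,"tz":-8.6,"wx":0,"wy":0,"wz":4,"claw":0.5},{"tx":-8.6,"ty":-28.7,"tz":-8.6,"wx":0,"wy":0,"wz":4,"claw":0.5}]'
python3 - <<'E'
from h import *
im,d=vision.get_image("wrist"); cv2.imwrite("pics/w3.png",im)
to(.417,.256,.154,4.5)
im,d=vision.get_image("scene"); cv2.imwrite("pics/s3.png",im)
E
```

```text
clock: 4.68
position: [0.4174, 0.2556, 0.2397]
ee_rot: [3.138, 0.13, 0.0]
force: [0.8, -0.9, -0.1]
width: 0.502
(0.417, 0.256, 0.154, 4.5) t [-0.09 -0.16  8.56] w [ 0.1 -0.   0.1] rows 2.1
```

View pics/w3.png

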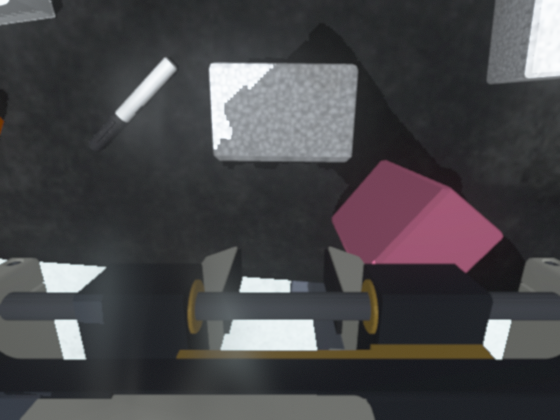

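View pics/s3.png

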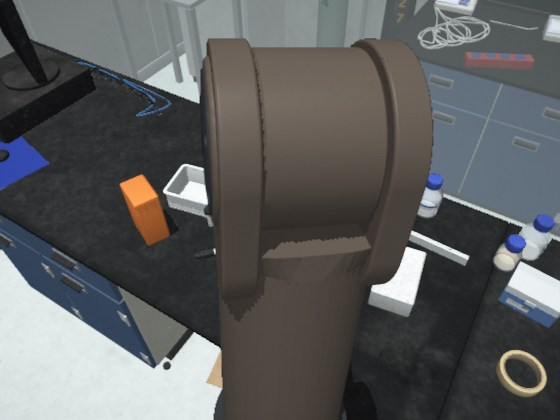

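The wrist view puts the white box squarely ahead at columns 210-358, rows 62-160. The pink corner at (335,222) is right of the right finger's path. I'll lower the tool and push.

```bash
python3 -m handwheel '[{"tx":0,"ty":0,"tz":4,"wx":0,"wy":0,"wz":0,"claw":0.5},{"tx":0,"ty":-0.1,"tz":8.6,"wx":0,"wy":0,"wz":0,"claw":0.5},{"tx":0,"ty":-0.1,"tz":8.6,"wx":0,"wy":0,"wz":0,"claw":0.5},{"tx":0,"ty":-0.1,"tz":8.6,"wx":0,"wy":0,"wz":0,"claw":0.5},{"tx":2,"ty":-0.1,"tz":8.6,"wx":0,"wy":0,"wz":0,"claw":0.5},{"tx":3,"ty":-0.1,"tz":8.6,"wx":0,"wy":0,"wz":0,"claw":0.5},{"tx":3.7,"ty":-0.1,"tz":8.6,"wx":0,"wy":0,"wz":0,"claw":0.5},{"tx":4.5,"ty":-0.1,"tz":8.6,"wx":0,"wy":0,"wz":0,"claw":0.5},{"tx":5.3,"ty":-0.1,"tz":8.6,"wx":0,"wy":0,"wz":0,"claw":0.5},{"tx":6.1,"ty":-0.1,"tz":8.6,"wx":0,"wy":0,"wz":0,"claw":0.5},{"tx":6.9,"ty":-0.1,"tz":8.6,"wx":0,"wy":0,"wz":0,"claw":0.5},{"tx":7.7,"ty":-0.1,"tz":8.6,"wx":0,"wy":0,"wz":0,"claw":0.5}]'
python3 -m handwheel '[{"tx":0.8,"ty":0,"tz":0,"wx":0,"wy":0,"wz":0,"claw":0.5},{"tx":1.6,"ty":0,"tz":0,"wx":0,"wy":0,"wz":0,"claw":0.5},{"tx":2.4,"ty":0,"tz":0,"wx":0,"wy":0,"wz":0,"claw":0.5},{"tx":3,"ty":0,"tz":0,"wx":0,"wy":0,"wz":0,"claw":0.5},{"tx":3,"ty":0,"tz":0,"wx":0,"wy":0,"wz":0,"claw":0.5},{"tx":3,"ty":0,"tz":0,"wx":0,"wy":0,"wz":0,"claw":0.5},{"tx":3,"ty":0,"tz":0,"wx":0,"wy":0,"wz":0,"claw":0.5},{"tx":3,"ty":0,"tz":0,"wx":0,"wy":0,"wz":0,"claw":0.5}]'
python3 - <<'E'
from h import *
im,d=vision.get_image("wrist"); cv2.imwrite("pics/w4.png",im)
print(sensors.observe()['force'])
E
```

```text
clock: 5.78
position: [0.495, 0.2629, 0.1539]
ee_rot: [3.139, 0.128, 0.0]
force: [0.4, 0.8, -0.1]
width: 0.502
clock: 6.45
position: [0.5237, 0.2654, 0.1537]
ee_rot: [3.139, 0.128, -0.0]
force: [0.9, 0.1, 0.8]
width: 0.503
[-0.29895559  0.27171497  0.79193163]
```

View pics/w4.png

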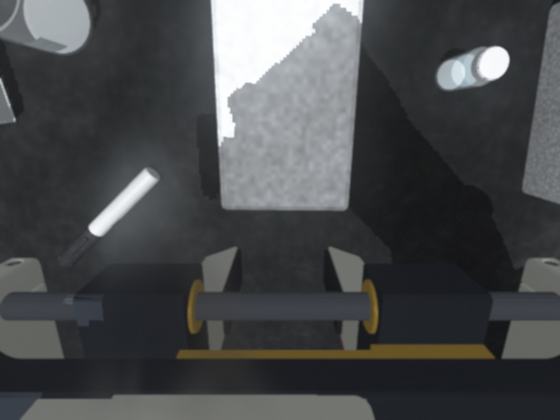

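Both boxes are down. I'll raise the tool and move right to clear the view of the near ends.

```bash
python3 -m handwheel '[{"tx":0,"ty":0,"tz":-10,"wx":0,"wy":0,"wz":0,"claw":0.5},{"tx":0,"ty":0,"tz":-10,"wx":0,"wy":0,"wz":0,"claw":0.5},{"tx":0,"ty":0,"tz":-10,"wx":0,"wy":0,"wz":0,"claw":0.5},{"tx":-15,"ty":60,"tz":-10,"wx":0,"wy":0,"wz":0,"claw":0.5},{"tx":-15,"ty":60,"tz":-10,"wx":0,"wy":0,"wz":0,"claw":0.5},{"tx":-15,"ty":60,"tz":-10,"wx":0,"wy":0,"wz":0,"claw":0.5},{"tx":-15,"ty":60,"tz":-10,"wx":0,"wy":0,"wz":0,"claw":0.5},{"tx":-15,"ty":60,"tz":-10,"wx":0,"wy":0,"wz":0,"claw":0.5},{"tx":-15,"ty":60,"tz":-10,"wx":0,"wy":0,"wz":0,"claw":0.5},{"tx":-15,"ty":60,"tz":-10,"wx":0,"wy":0,"wz":0,"claw":0.5},{"tx":-15,"ty":60,"tz":-10,"wx":0,"wy":0,"wz":0,"claw":0.5},{"tx":-15,"ty":60,"tz":-10,"wx":0,"wy":0,"wz":0,"claw":0.5}]'
python3 -m handwheel '[{"tx":-7,"ty":25,"tz":0,"wx":0,"wy":0,"wz":0,"claw":0.5},{"tx":-7,"ty":25,"tz":0,"wx":0,"wy":0,"wz":0,"claw":0.5},{"tx":-7,"ty":25,"tz":0,"wx":0,"wy":0,"wz":0,"claw":0.5},{"tx":-7,"ty":25,"tz":0,"wx":0,"wy":0,"wz":0,"claw":0.5},{"tx":-7,"ty":25,"tz":0,"wx":0,"wy":0,"wz":0,"claw":0.5},{"tx":-7,"ty":25,"tz":0,"wx":0,"wy":0,"wz":0,"claw":0.5},{"tx":-7,"ty":25,"tz":0,"wx":0,"wy":0,"wz":0,"claw":0.5}]'
python3 - <<'E'
from h import *
np.set_printoptions(precision=4,suppress=True)
for n in ["scene","top"]:
    im,d,W=cloud(n); cv2.imwrite(f"pics/{n}5.png",im)
    sat=cv2.cvtColor(im,cv2.COLOR_BGR2HSV)[...,1]
    m=(d>0)&(sat<50)&(abs(W[...,2]-.064)<.006)&(W[...,0]>.45)&(W[...,0]<.76)&(W[...,1]>-.2)&(W[...,1]<.4)
    k,l,st,c=cv2.connectedComponentsWithStats(m.astype(np.uint8))
    for i in range(1,k):
        if st[i,4]>150: print(n,np.round(c[i]),rect(W[l==i]),np.median(W[l==i],0),st[i,4])
E
python3 - <<'E'
import cv2,numpy as np
im=cv2.imread('pics/scene5.png')
cv2.imwrite('pics/c5.png',cv2.resize(im[200:350,220:440],None,fx=3.6,fy=3.6,interpolation=cv2.INTER_CUBIC))
E
```

```text
clock: 7.5
position: [0.4621, -0.1064, 0.2541]
ee_rot: [3.139, 0.128, 0.001]
force: [1.5, -0.3, 0.3]
width: 0.501
clock: 8.08
position: [0.4102, -0.3666, 0.2538]
ee_rot: [3.136, 0.115, -0.002]
force: [-1.0, -0.0, -0.6]
width: 0.504
scene [295. 234.] (array([610.2, 271.9]), array([164.6, 100.7]), 4.3) [0.6026 0.2692 0.0637] 1855
top [284. 220.] (array([609.9, 270.1]), array([163.4, 100.4]), 4.8) [0.6042 0.2676 0.0659] 1236
top [364. 243.] (array([634.7,  -2.1]), array([160.7,  99.9]), 9.0) [0.6469 0.0137 0.0659] 953
```

View pics/scene5.png

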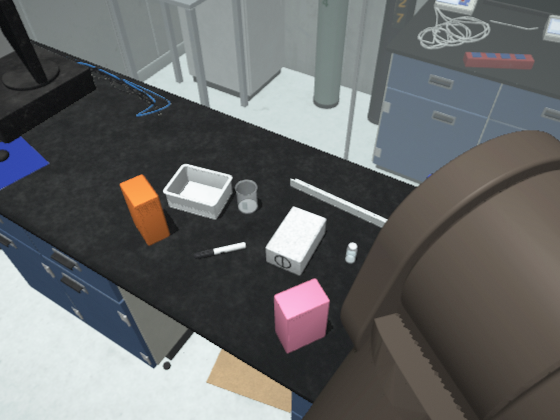

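View pics/c5.png

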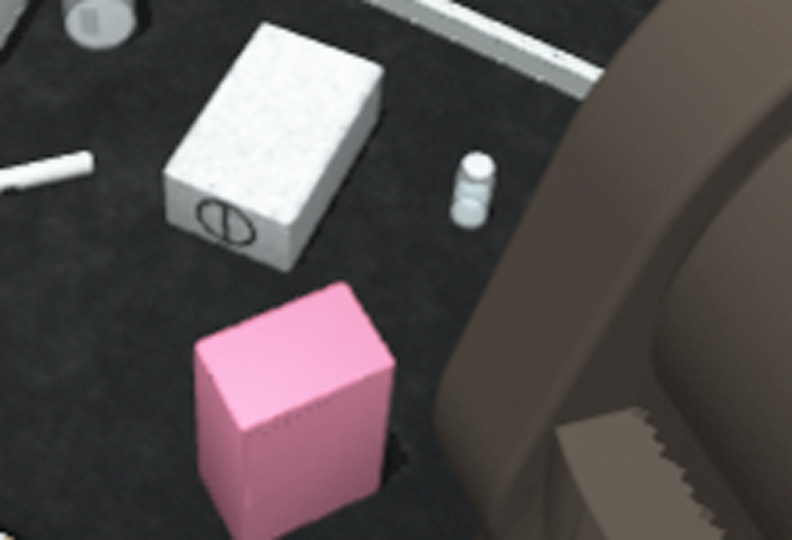

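Two candidates: the left lying box, whose near end at scene pixel (283,262) shows a dark ring with a bar, and the right one, whose end the arm hides. The enlarged crop confirms ring plus bar on the left box, so that is the stamped one. It lies at centre (0.610, 0.271) with yaw 4.5°. The rail yaw is about -2°.

```bash
python3 -c "
from h import *
to(.498,.262,.2,4.5)
to(.498,.262,.034,4.5)"
```

```text
(0.498, 0.262, 0.2, 4.5) t [ 13.32 -61.6    5.3 ] w [ 0.   0.  -0.1] rows 15.2
(0.498, 0.262, 0.034, 4.5) t [ 13.33 -61.61  21.9 ] w [ 0.   0.  -0.1] rows 16.0
```

```bash
python3 -m handwheel '[{"tx":13.3,"ty":-61.6,"tz":0,"wx":0,"wy":0,"wz":0,"claw":0.5},{"tx":13.3,"ty":-61.6,"tz":0,"wx":0,"wy":0,"wz":0,"claw":0.5},{"tx":13.3,"ty":-61.6,"tz":0,"wx":0,"wy":0,"wz":0,"claw":0.5},{"tx":13.3,"ty":-61.6,"tz":0,"wx":0,"wy":0,"wz":0,"claw":0.5},{"tx":13.3,"ty":-61.6,"tz":0,"wx":0,"wy":0,"wz":0,"claw":0.5},{"tx":13.3,"ty":-61.6,"tz":0,"wx":0,"wy":0,"wz":0,"claw":0.5},{"tx":13.3,"ty":-61.6,"tz":0,"wx":0,"wy":0,"wz":0,"claw":0.5},{"tx":13.3,"ty":-61.6,"tz":0,"wx":0,"wy":0,"wz":0,"claw":0.5},{"tx":13.3,"ty":-61.6,"tz":0,"wx":0,"wy":0,"wz":0,"claw":0.5},{"tx":13.3,"ty":-61.6,"tz":0,"wx":0,"wy":0,"wz":0,"claw":0.5},{"tx":13.3,"ty":-61.6,"tz":0,"wx":0,"wy":0,"wz":0,"claw":0.5},{"tx":13.3,"ty":-61.6,"tz":0,"wx":0,"wy":0,"wz":0,"claw":0.5}]'
python3 -m handwheel '[{"tx":0,"ty":0,"tz":0,"wx":0,"wy":0,"wz":0,"claw":0.5},{"tx":0,"ty":0,"tz":0,"wx":0,"wy":0,"wz":0,"claw":0.5}]'
python3 -c "
from h import *
to(.498,.262,.25,4.5)"
```

```text
clock: 9.18
position: [0.4777, 0.1397, 0.2541]
ee_rot: [-3.139, -0.131, -0.001]
force: [1.7, -0.3, 0.1]
width: 0.5
clock: 9.35
position: [0.4777, 0.1404, 0.2538]
ee_rot: [-3.137, -0.14, 0.0]
force: [0.1, -0.7, 0.4]
width: 0.497
(0.498, 0.262, 0.25, 4.5) t [  3.11 -11.93   0.39] w [-0.1  0.   0.6] rows 3.0
```

```bash
python3 -m handwheel '[{"tx":3.1,"ty":-12,"tz":0,"wx":0,"wy":0,"wz":0.6,"claw":0.5},{"tx":3.1,"ty":-12,"tz":0,"wx":0,"wy":0,"wz":0.6,"claw":0.5},{"tx":3.1,"ty":-12,"tz":0,"wx":0,"wy":0,"wz":0.6,"claw":0.5},{"tx":3.1,"ty":-12,"tz":0,"wx":0,"wy":0,"wz":0.6,"claw":0.5},{"tx":3.1,"ty":-12,"tz":0,"wx":0,"wy":0,"wz":0.6,"claw":0.5}]'
python3 - <<'E'
from h import *
im,d=vision.get_image("wrist"); cv2.imwrite("pics/w6.png",im)
to(.498,.262,.034,4.5)
E
```

```text
clock: 9.77
position: [0.4992, 0.2601, 0.2534]
ee_rot: [-3.139, -0.117, 0.001]
force: [-0.2, -1.1, -0.8]
width: 0.5
(0.498, 0.262, 0.034, 4.5) t [-0.11 -0.44 21.94] w [ 0.1  0.  -0.4] rows 5.3
```

View pics/w6.png

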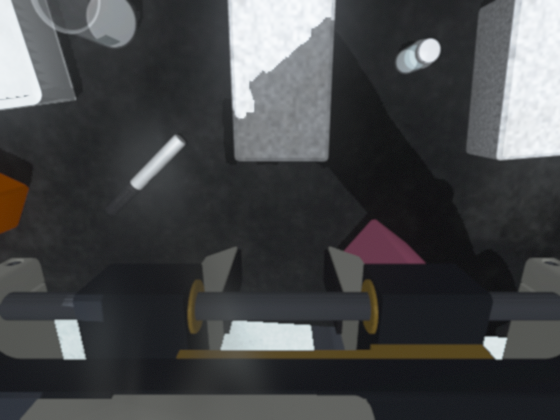

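```bash
python3 -m handwheel '[{"tx":0,"ty":-0.4,"tz":4,"wx":0,"wy":0,"wz":0,"claw":0.5},{"tx":0,"ty":-0.4,"tz":8,"wx":0,"wy":0,"wz":0,"claw":0.5},{"tx":0,"ty":-0.4,"tz":12,"wx":0,"wy":0,"wz":0,"claw":0.5},{"tx":0,"ty":-0.4,"tz":15,"wx":0,"wy":0,"wz":0,"claw":0.5},{"tx":0,"ty":-0.4,"tz":18,"wx":0,"wy":0,"wz":0,"claw":0.5},{"tx":0,"ty":-0.4,"tz":20,"wx":0,"wy":0,"wz":0,"claw":0.5},{"tx":0,"ty":-0.4,"tz":21.5,"wx":0,"wy":0,"wz":0,"claw":0.5},{"tx":0,"ty":-0.4,"tz":21.9,"wx":0,"wy":0,"wz":0,"claw":0.5},{"tx":0,"ty":-0.4,"tz":21.9,"wx":0,"wy":0,"wz":0,"claw":0.5}]'
python3 - <<'E'
from h import *
im,d=vision.get_image("wrist"); cv2.imwrite("pics/w7.png",im)
im,d=vision.get_image("scene"); cv2.imwrite("pics/s7.png",im)
to(.530,.2645,.034,4.5);to(.585,.27,.034,1);to(.61,.272,.034,-2)
E
```

```text
clock: 10.57
position: [0.4996, 0.2599, 0.0341]
ee_rot: [3.138, 0.108, -0.003]
force: [-0.4, 0.3, 0.8]
width: 0.501
(0.53, 0.2645, 0.034, 4.5) t [ 2.95 -0.1   0.18] w [ 0.  -0.1 -0.5] rows 0.7
(0.585, 0.27, 0.034, 1) t [ 8.47 -0.27  0.19] w [ 0.  -0.1  3. ] rows 2.0
(0.61, 0.272, 0.034, -2) t [10.98 -0.29  0.19] w [ 0.  -0.1  6. ] rows 2.6
```

View pics/w7.png

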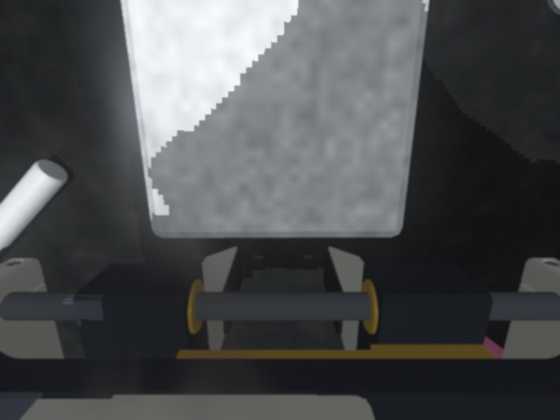

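View pics/s7.png

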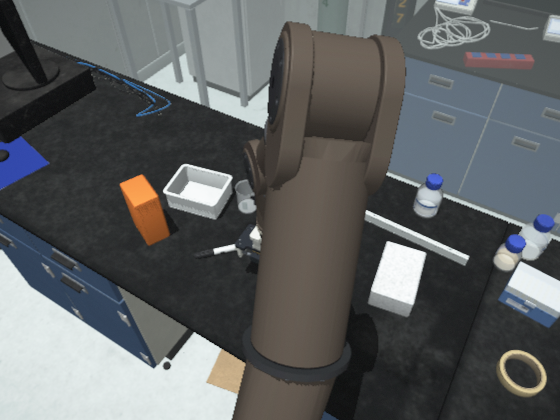

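The fingers sit just behind the box's near edge (row 235, columns 152-403). In the scene view the right box's near end at (392,300) carries no stamp. Now the push, turning slowly towards the rail's heading.

```bash
python3 -m handwheel '[{"tx":1.2,"ty":0,"tz":0,"wx":0,"wy":0,"wz":0,"claw":0.5},{"tx":2,"ty":0,"tz":0,"wx":0,"wy":0,"wz":0,"claw":0.5},{"tx":2.8,"ty":0,"tz":0,"wx":0,"wy":0,"wz":0.4,"claw":0.5},{"tx":3.6,"ty":0,"tz":0,"wx":0,"wy":0,"wz":1,"claw":0.5},{"tx":4.4,"ty":0,"tz":0,"wx":0,"wy":0,"wz":1.7,"claw":0.5},{"tx":5.2,"ty":0,"tz":0,"wx":0,"wy":0,"wz":2.4,"claw":0.5},{"tx":6,"ty":0,"tz":0,"wx":0,"wy":0,"wz":3.1,"claw":0.5},{"tx":6.8,"ty":0,"tz":0,"wx":0,"wy":0,"wz":3.8,"claw":0.5},{"tx":7.6,"ty":0,"tz":0,"wx":0,"wy":0,"wz":4.5,"claw":0.5},{"tx":8.4,"ty":0,"tz":0,"wx":0,"wy":0,"wz":5.2,"claw":0.5},{"tx":9,"ty":0,"tz":0,"wx":0,"wy":0,"wz":5.8,"claw":0.5},{"tx":9.4,"ty":0,"tz":0,"wx":0,"wy":0,"wz":6,"claw":0.5}]'
python3 -m handwheel '[{"tx":0.4,"ty":0,"tz":0,"wx":0,"wy":0,"wz":0,"claw":0.5},{"tx":0.6,"ty":0,"tz":0,"wx":0,"wy":0,"wz":0,"claw":0.5},{"tx":0.6,"ty":0,"tz":0,"wx":0,"wy":0,"wz":0,"claw":0.5}]'
python3 - <<'E'
from h import *
np.set_printoptions(precision=4,suppress=True)
s=sensors.observe();p=s['position'];Rt=R.from_rotvec(s['ee_rot'])
im,d=vision.get_image("wrist"); cv2.imwrite("pics/w8.png",im)
m=vision.camera_model("wrist");K=m['K'];H=m['hand_eye']
v,u=np.mgrid[:420,:560]
P=np.stack([(u-K[0,2])/K[0,0]*d,(v-K[1,2])/K[1,1]*d,d],-1)@H[:3,:3].T+H[:3,3]
W=Rt.apply(P.reshape(-1,3)).reshape(P.shape)+p
t=(d>0)&(abs(W[...,2]-.065)<.008)&(v<245); q=W[t]; print(rect(q),q.min(0),q.max(0))
to(.626,.27,.034,-2)
E
```

```text
clock: 11.67
position: [0.5947, 0.2688, 0.0346]
ee_rot: [3.141, -0.056, 0.0]
force: [-1.9, 0.6, 1.2]
width: 0.497
clock: 11.92
position: [0.6003, 0.2685, 0.0346]
ee_rot: [3.141, -0.054, 0.001]
force: [0.0, 0.3, 0.7]
width: 0.499
(array([672.9, 266.3]), array([101.2,  86.2]), 88.1) [0.6281 0.2146 0.061 ] [0.7175 0.3181 0.0697]
(0.626, 0.27, 0.034, -2) t [ 2.59 -0.23  0.07] w [-0. -0.  0.] rows 0.6
```

View pics/w8.png

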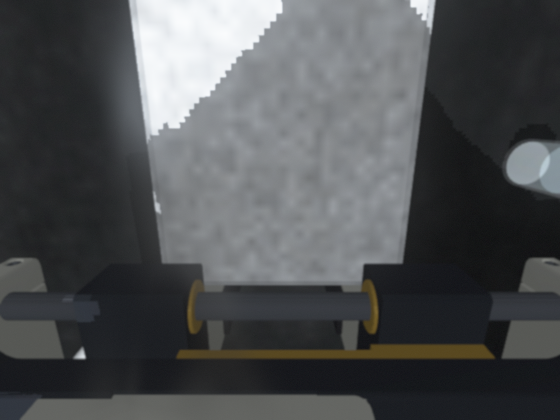

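```bash
python3 -m handwheel '[{"tx":0.5,"ty":0,"tz":0,"wx":0,"wy":0,"wz":0,"claw":0.5},{"tx":0.9,"ty":0,"tz":0,"wx":0,"wy":0,"wz":0,"claw":0.5},{"tx":1.3,"ty":0,"tz":0,"wx":0,"wy":0,"wz":0,"claw":0.5},{"tx":1.6,"ty":0,"tz":0,"wx":0,"wy":0,"wz":0,"claw":0.5},{"tx":1.9,"ty":0,"tz":0,"wx":0,"wy":0,"wz":0,"claw":0.5},{"tx":2.1,"ty":0,"tz":0,"wx":0,"wy":0,"wz":0,"claw":0.5},{"tx":2.1,"ty":0,"tz":0,"wx":0,"wy":0,"wz":0,"claw":0.5}]'
python3 -m handwheel '[{"tx":0.1,"ty":0,"tz":0,"wx":0,"wy":0,"wz":0,"claw":0.5},{"tx":0.2,"ty":0,"tz":0,"wx":0,"wy":0,"wz":0,"claw":0.5}]'
python3 -m handwheel '[{"tx":0.1,"ty":0,"tz":0,"wx":0,"wy":0,"wz":0,"claw":0.5},{"tx":0.2,"ty":0,"tz":0,"wx":0,"wy":0,"wz":0,"claw":0.5}]'
```

```text
clock: 12.55
position: [0.6214, 0.2678, 0.0347]
ee_rot: [-3.141, 0.054, -0.001]
force: [0.2, 0.4, -0.4]
width: 0.498
clock: 12.72
position: [0.6226, 0.2679, 0.0347]
ee_rot: [3.141, -0.053, -0.0]
force: [-1.9, -0.3, 0.2]
width: 0.5
clock: 12.88
position: [0.6247, 0.2679, 0.0347]
ee_rot: [3.141, -0.053, -0.0]
force: [-0.9, -0.5, 0.6]
width: 0.498
```

```bash
python3 -m handwheel '[{"tx":0.1,"ty":0,"tz":0,"wx":0,"wy":0,"wz":0,"claw":0.5},{"tx":0.2,"ty":0,"tz":0,"wx":0,"wy":0,"wz":0,"claw":0.5},{"tx":0.2,"ty":0,"tz":0,"wx":0,"wy":0,"wz":0,"claw":0.5}]'
python3 -m handwheel '[{"tx":0.1,"ty":0,"tz":0,"wx":0,"wy":0,"wz":0,"claw":0.5},{"tx":0.1,"ty":0,"tz":0,"wx":0,"wy":0,"wz":0,"claw":0.5}]'
```

```text
clock: 13.13
position: [0.627, 0.2677, 0.0347]
ee_rot: [3.141, -0.054, 0.0]
force: [-0.3, -0.3, -0.2]
width: 0.502
clock: 13.3
position: [0.6279, 0.2677, 0.0347]
ee_rot: [-3.141, 0.054, -0.0]
force: [-1.2, 0.6, -0.5]
width: 0.504
```

```bash
python3 -m handwheel '[{"tx":0.1,"ty":0,"tz":0,"wx":0,"wy":0,"wz":0,"claw":0.5},{"tx":0.1,"ty":0,"tz":0,"wx":0,"wy":0,"wz":0,"claw":0.5}]'
python3 -m handwheel '[{"tx":0.1,"ty":0,"tz":0,"wx":0,"wy":0,"wz":0,"claw":0.5},{"tx":0.1,"ty":0,"tz":0,"wx":0,"wy":0,"wz":0,"claw":0.5}]'
python3 - <<'E'
from h import *
np.set_printoptions(precision=4,suppress=True)
s=sensors.observe();p=s['position'];Rt=R.from_rotvec(s['ee_rot']);print(s['force'])
im,d=vision.get_image("wrist"); cv2.imwrite("pics/w9.png",im)
m=vision.camera_model("wrist");K=m['K'];H=m['hand_eye']
def pix(x,y,z):
    q=np.linalg.inv(H)@np.r_[Rt.inv().apply(np.array([x,y,z])-p),1]; return np.round(K@q[:3]/q[2],1)[:2]
print(pix(.79,.27,.065),pix(.79,.1,.0))
im,d,W=cloud("scene"); cv2.imwrite("pics/s9.png",im)
im,d,W=cloud("top"); cv2.imwrite("pics/t9.png",im)
E
```

```text
clock: 13.47
position: [0.6282, 0.2677, 0.0347]
ee_rot: [3.141, -0.053, -0.002]
force: [-3.8, -0.6, 2.6]
width: 0.499
clock: 13.63
position: [0.6282, 0.2677, 0.0346]
ee_rot: [3.14, -0.053, -0.004]
force: [-7.4, -1.1, 5.9]
width: 0.499
[-7.4403 -1.0969  5.9452]
[ 254.7 -195.7] [627.6 -79.9]
```

View pics/w9.png

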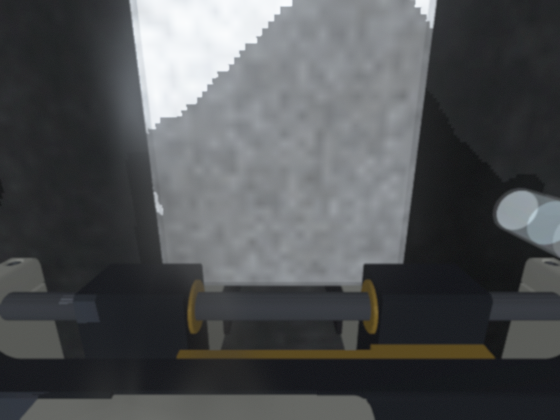

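View pics/t9.png

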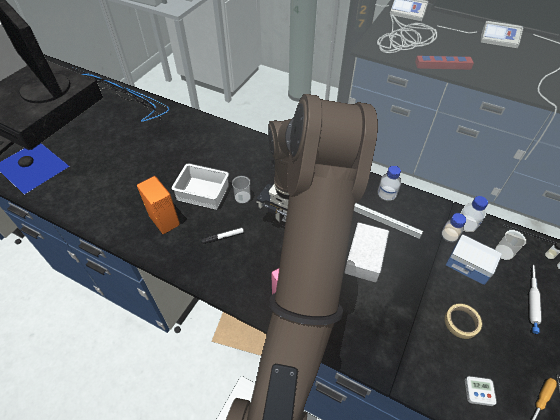

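Contact with the rail: the TCP stopped at x = 0.628 and the force climbed to 7 N. I'll press once more lightly to seat it, then back off and check.

```bash
python3 -m handwheel '[{"tx":0.1,"ty":0,"tz":0,"wx":0,"wy":0,"wz":0,"claw":0.5},{"tx":0.1,"ty":0,"tz":0,"wx":0,"wy":0,"wz":0,"claw":0.5},{"tx":0.1,"ty":0,"tz":0,"wx":0,"wy":0,"wz":0,"claw":0.5},{"tx":-0.5,"ty":0,"tz":0,"wx":0,"wy":0,"wz":0,"claw":0.5},{"tx":-2.5,"ty":0,"tz":0,"wx":0,"wy":0,"wz":0,"claw":0.5},{"tx":-5,"ty":0,"tz":0,"wx":0,"wy":0,"wz":0,"claw":0.5},{"tx":-5,"ty":0,"tz":-4,"wx":0,"wy":0,"wz":0,"claw":0.5},{"tx":-5,"ty":0,"tz":-8,"wx":0,"wy":0,"wz":0,"claw":0.5},{"tx":-5,"ty":0,"tz":-12,"wx":0,"wy":0,"wz":0,"claw":0.5},{"tx":-5,"ty":0,"tz":-16,"wx":0,"wy":0,"wz":0,"claw":0.5},{"tx":-5,"ty":0,"tz":-20,"wx":0,"wy":0,"wz":0,"claw":0.5},{"tx":-5,"ty":0,"tz":-22,"wx":0,"wy":0,"wz":0,"claw":0.5}]'
python3 -m handwheel '[{"tx":-18,"ty":45,"tz":0,"wx":0,"wy":0,"wz":0,"claw":0.5},{"tx":-18,"ty":45,"tz":0,"wx":0,"wy":0,"wz":0,"claw":0.5},{"tx":-18,"ty":45,"tz":0,"wx":0,"wy":0,"wz":0,"claw":0.5},{"tx":-18,"ty":45,"tz":0,"wx":0,"wy":0,"wz":0,"claw":0.5},{"tx":-18,"ty":45,"tz":0,"wx":0,"wy":0,"wz":0,"claw":0.5},{"tx":-18,"ty":45,"tz":0,"wx":0,"wy":0,"wz":0,"claw":0.5},{"tx":-18,"ty":45,"tz":0,"wx":0,"wy":0,"wz":0,"claw":0.5},{"tx":-18,"ty":45,"tz":0,"wx":0,"wy":0,"wz":0,"claw":0.5},{"tx":-18,"ty":45,"tz":0,"wx":0,"wy":0,"wz":0,"claw":0.5},{"tx":-18,"ty":45,"tz":0,"wx":0,"wy":0,"wz":0,"claw":0.5},{"tx":-18,"ty":45,"tz":0,"wx":0,"wy":0,"wz":0,"claw":0.5},{"tx":-18,"ty":45,"tz":0,"wx":0,"wy":0,"wz":0,"claw":0.5}]'
python3 -m handwheel '[{"tx":-6,"ty":30,"tz":0,"wx":0,"wy":0,"wz":0,"claw":0.5},{"tx":-6,"ty":30,"tz":0,"wx":0,"wy":0,"wz":0,"claw":0.5},{"tx":-6,"ty":30,"tz":0,"wx":0,"wy":0,"wz":0,"claw":0.5},{"tx":-6,"ty":30,"tz":0,"wx":0,"wy":0,"wz":0,"claw":0.5},{"tx":-6,"ty":30,"tz":0,"wx":0,"wy":0,"wz":0,"claw":0.5},{"tx":-6,"ty":30,"tz":0,"wx":0,"wy":0,"wz":0,"claw":0.5},{"tx":-6,"ty":30,"tz":0,"wx":0,"wy":0,"wz":0,"claw":0.5},{"tx":-6,"ty":30,"tz":0,"wx":0,"wy":0,"wz":0,"claw":0.5}]'
python3 - <<'E'
from h import *
np.set_printoptions(precision=4,suppress=True)
for n in ["scene","top"]:
    im,d,W=cloud(n); cv2.imwrite(f"pics/{n}10.png",im)
    sat=cv2.cvtColor(im,cv2.COLOR_BGR2HSV)[...,1]
    m=(d>0)&(sat<50)&(abs(W[...,2]-.064)<.006)&(W[...,0]>.45)&(W[...,0]<.85)&(W[...,1]>-.2)&(W[...,1]<.4)
    k,l,st,c=cv2.connectedComponentsWithStats(m.astype(np.uint8))
    for i in range(1,k):
        if st[i,4]>150: print(n,np.round(c[i]),rect(W[l==i]),st[i,4])
    m=(d>0)&(W[...,0]>.5)&(W[...,0]<.76)&(abs(W[...,1]-.13)<.04)&(W[...,2]>.045)&(W[...,2]<.07)
    print('vial',np.median(W[m],0),m.sum())
    for y0,y1 in((.0,.2),(.33,.4)):
        m=(d>0)&(W[...,2]>.022)&(W[...,2]<.032)&(W[...,0]>.74)&(W[...,0]<.87)&(W[...,1]>y0)&(W[...,1]<y1)&(im[...,1]>90)
        q=W[m]
        if len(q): print('rail',y0,np.percentile(q[:,0],3),np.median(q[:,1]))
E
python3 - <<'E'
import cv2
im=cv2.imread('pics/scene10.png')
cv2.imwrite('pics/c10.png',cv2.resize(im[150:320,200:420],None,fx=3.5,fy=3.5,interpolation=cv2.INTER_CUBIC))
E
```

```text
clock: 14.78
position: [0.5815, 0.2703, 0.2606]
ee_rot: [-3.137, 0.054, -0.011]
force: [0.9, 1.0, 0.3]
width: 0.498
clock: 15.78
position: [0.3826, -0.1783, 0.2551]
ee_rot: [3.139, -0.059, 0.002]
force: [-0.0, 0.2, 0.1]
width: 0.498
clock: 16.45
position: [0.311, -0.4784, 0.2548]
ee_rot: [3.137, -0.063, -0.001]
force: [-0.6, -0.5, 0.8]
width: 0.499
scene [317. 208.] (array([716.5, 266.3]), array([101., 163.]), 87.8) 1611
scene [397. 270.] (array([635.1,  -0.8]), array([163.2,  99.7]), 9.0) 2108
vial [0.6443 0.1291 0.0573] 73
rail 0.0 0.787862171701924 0.0919239133233235
rail 0.33 0.7982543742412472 0.3661537954363934
top [300. 198.] (array([717.7, 264.9]), array([100.6, 165.1]), 88.2) 1087
top [368. 248.] (array([635.6,  -1.9]), array([162.4,  99.9]), 8.9) 1442
vial [0.6445 0.1281 0.0579] 59
rail 0.0 0.7881978124576324 0.09929742619112106
rail 0.33 0.7987473549881586 0.36846532553720746
```

View pics/scene10.png

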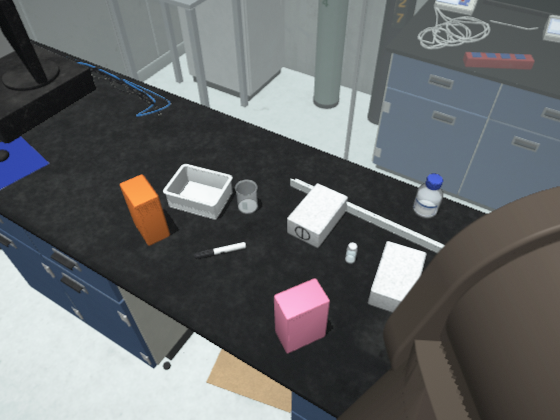

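View pics/c10.png

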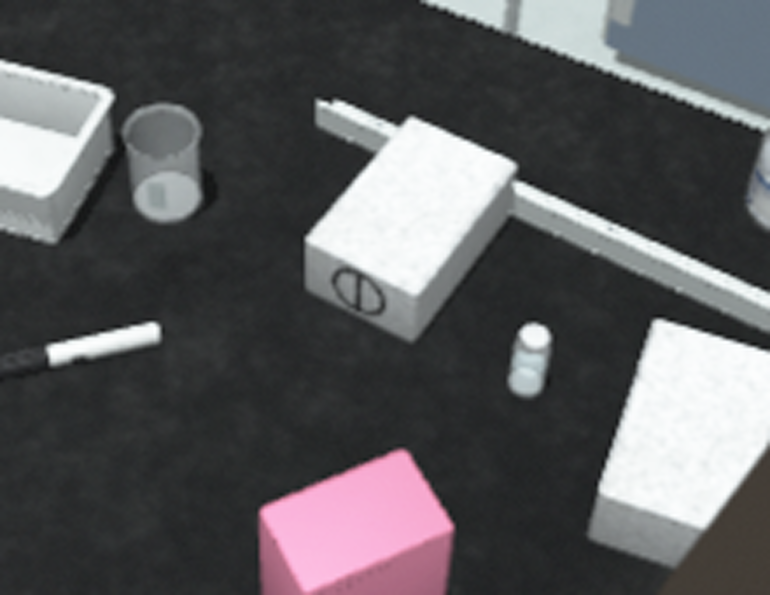

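```bash
python3 -c "
from h import *
a=cv2.imread('pics/scene0.png').astype(int);b=cv2.imread('pics/scene10.png').astype(int)
for n,(x0,y0,x1,y1) in dict(vial=(340,238,362,268),beaker=(232,175,262,216),marker=(190,238,250,262),pink=(270,278,332,352)).items(): print(n,abs(a-b)[y0:y1,x0:x1].mean())
arm.sign_off()"
```

```text
vial 0.9575757575757575
beaker 0.7200542005420054
marker 0.788425925925926
pink 7.707643126997966
the job is handed in; nothing more can be done
```

```bash
python3 -c "
import cv2
a=cv2.imread('pics/scene0.png').astype(int);b=cv2.imread('pics/scene10.png').astype(int)
D=abs(a-b).mean(2)
print(D[300:345,280:322].mean(), D[278:300,270:300].mean(), D[300:352,322:332].mean())"
```

```text
0.5278659611992944 49.532828282828284 0.7993589743589744
```

Both white boxes were tipped straight away from the robot with the fingertips. After that, the left one, which showed the ring and bar, was pushed up to the rail. I handed the job in at about 16.5 s; sign-off reports no verdict.

**Last checks**
- **Stamped box:** its stamped end faces the robot and its yaw is about -2°, matching the rail. Its far end is at x ≈ 0.797 and the rail face at x ≈ 0.796, so they agree within calibration. The push stopped there, with the last force reading at 7 N.
- **Plain box:** it lies where it fell, centred at about (0.635, -0.001), with its far end about 70 mm short of the rail. Its near end shows no stamp.
- **Vial, beaker and marker:** their patches in the scene picture are unchanged from the start.
- **Pink look-alike:** its picture patch did differ. I traced that, after handing in, to the background behind it where the tipped box used to stand; the pink box itself is unchanged.

The orange look-alike looks unmoved in the last picture, but I did not measure it.

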